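# Fit the locating pin in the board test jig

## Robot

A 6-joint arm with a two-finger parallel gripper is mounted at the origin on the work surface. World frame = base frame: x ahead of the robot, y to its left, z up, the work surface at z = 0. Lengths are in mm, angles in rad, forces in N, time in s.
With the tool pointing down it reaches from about 375 to 925 mm from the base axis. Payload 5.7 kg.
Tool frame: the origin (TCP) lies on the centre line of the jaws, within the pads' length; the fingertips stand 19 mm ahead of it and the grasp point (between the pads) is the TCP (ctrl.tcp_to_tips is the distance from the TCP to the fingertips, in mm); z points along the fingers, y is the line along which they close (so a half turn about z gives the same grasp; the last joint's range is limited). The gripper opens to 85 mm and grips with 20 to 120 N. Pads are 22 mm wide; open, the fingers measure 114 mm over their backs; the gripper's body (76 mm by 85 mm) begins 54 mm behind the grasp point. The pads swing forward as they close: fully open they stand 13 mm farther back than shut.
Start: joints at [1.113, 0.359, 1.51, -0, 1.272, -0.115], TCP at [201.668, 565.063, 250.267] pointing down, gripper open.
Joint ranges: [-2.97, 2.97], [-1.01, 2.36], [0.21, 2.38], [-0.96, 4.11], [0.2, 2.71], [-2.98, 2.98]. Speed limits (rad/s): [2.39, 2.39, 3.14, 3.14, 3.14, 3.14].

## Interface

Orientations are given as [roll, pitch, yaw] about the fixed x, y, z axes, in that order (R = Rz(yaw) Ry(pitch) Rx(roll)).
In Python, from station import readout, imaging, order, ctrl gives the robot as it stands. The module is installed in compiled form; this text tells all that it offers.
- The arm moves only by the shell command python3 -m crank 'ROWS' [FORCE]. ROWS is JSON, one flat list of numbers, 7 for each row, row after row: the turn, a rotation vector about the tool's x, y, z each as a share of 0.1 rad, from -1 to 1, then the shift along the tool's x, y, z each as a share of 2 cm, from -1 to 1, then the gripper's target within -1 to 1 (shut at 1, half-way at 0, fully open at -1). A call has 1 to 12 rows; each row shifts and turns the commanded pose from where the row before left it, along the tool's axes as they then stand; what a row does not reach is not made up. A row lasts 1/8 s, in which the tool goes at most 62.5 mm and 10.7 degrees, less where a joint would pass 70% of its speed; a pose out of reach is approached as far as the arm can. A call with a number of a shift or a turn outside -1 to 1 is refused whole. A call with a gripper value outside its range is refused whole. The fingers move at their own pace and stop on an object; FORCE is the grip in N (left out, the last holds). Time passes only in rows, so rows that do not move let the fingers close. It gives the time, the measured TCP pose, the force, the opening and the grip force at its end, in the units of the state.
- readout.get_obs(): the state, without advancing time (a new reading comes with each control period).
- imaging.grab_frame(name): name is "side" or "top" or "wrist"; returns a dict with "image" (480x640x3 uint8, blue, green, red), "K" (3x3 intrinsics, pixels), "world_from_camera" (4x4, takes a point from camera to world coordinates); the wrist camera has in their place "mount" (4x4, takes a point from camera to tool coordinates, whose origin is the TCP and whose axes are the flange's). Camera axes: x right, y down, z forward; pixel columns grow to the right and rows downward; lengths in mm; the calibration is good to about 2 mm. A picture is of the moment at which its call begins: read the wrist's pose just before it. There is no depth.
- order.sign_off(): hands the job in; it is judged then, once.
The state is a dict: "clock": time; "joint_positions": joint angles; "qvel": joint speeds; "tau": joint torques, N m; "eef_pos": TCP position; "tool_rot": TCP orientation; "ft_force": force on the tool from outside, world axes, zero at the start; "wrist_torque": the same for the moment, N m; "opening": finger opening in mm; "grip_force": force on a finger pad.
Only numpy, scipy, OpenCV 4.12 (cv2) and the standard library are available. Lean on these libraries where they do the work, as an engineer would, in place of code of your own. Each camera call takes 0.05 s, during which the arm holds its last target. There are 200 camera calls.

## Task

Take the steel locating pin out of the blue rack and fit it into the empty, plain-edged blind hole in the adjustable block of the test jig's deck: feel for the hole, then press the pin straight down until it is fully home, its collar flat on the deck, and let go. Do not press on the gold spring probes, and leave the other pins and the circuit board where they are.

Things in the scene. Friction and masses are not known exactly. Their poses are not given: they have to be found in the camera images.
- locating_pin: silvery steel pin, 61 mm tall, 35 to 70 g, upright in any one of the blue rack's three holes. From the foot up: plain 12 mm diameter shank 20 mm long, flat square-edged foot; collar 22 mm diameter, 5 mm thick, resting on the rack; nose (see pin_top). Origin at the centre of the foot (15 mm above the bench in the rack), z up the pin. Tallest of the three pins.
- test_jig: bed-of-nails test jig, fixed: grey box with bright aluminium deck, 260 mm along its x, 200 mm along its y, deck 60 mm above the bench. Origin at the centre of its underside, z up. A fixed steel pin like the loose one stands at (65, 50) mm, open toggle clamps with red handles, up to 150 mm above the bench, near (-35, 80) and (105, -15) mm. Nothing tall within 80 mm of the hole.
- probes: the field of thin gold spring probes on the jig's deck, 80 mm by 70 mm and 6 mm high, centred at (15, 0) mm in the jig's x, y, fixed. Origin at the centre of the field, on the deck.
- pin_rack: blue plastic block fixed to the bench, 50 mm along its x, 180 mm along its y, 35 mm high, with three holes of 14.5 mm diameter in a row along its y, at -60, 0 and 60 mm. Origin at the centre of its underside, z up.
- brass_pin: a yellow brass pin in another hole of the rack: collar 22 mm diameter, 14 mm diameter head above it, 43 mm in all. Not wanted. Origin at its foot, z up.
- nylon_post: a black nylon post in the third hole of the rack: collar 22 mm diameter, 16 mm diameter head above it, 50 mm in all. Not wanted. Origin at its foot, z up.
- circuit_board: a green populated circuit board, 190 mm by 140 mm, lying loose on the bench to the left of the jig, up to 43 mm high. Origin at the centre of its underside.
- pin_top (a point): centre of the steel pin's flat top, 61 mm above its foot, axes as the pin's. The nose below it: bullet tip 6 mm long with a flat end 6 mm across, then a straight 10 mm diameter part 30 mm long down to the collar: grip it there.
- pin_place (a point): nominal place of the empty hole, on the deck at (-85, -50) mm in the jig's x, y; axes as the jig's. The hole itself is in the middle of a 46 mm square steel block let in flush there with a 2 to 6 mm gap round it; the block is adjustable, so the true hole lies up to 3 mm from this point in any direction, and must be found by sight or feel.
- bore_sleeve (a joint): rubber sleeve in the hole (13.5 mm diameter, 22 mm deep, sharp edge, flat black ring of 21 mm painted round it). The pin's foot enters freely for 8 mm, then the sleeve yields to a steady push of about 8 N and the pin stays where pushed, until the collar meets the deck, a hard stop, foot 20 mm down. Value: how far the sleeve is pushed in, 0 to 13.5 mm in m, 12 with the pin home.

How it is judged:
By the outcome, as a careful person would: the job done as asked, in the order asked, and still so for the second after the job is handed in, with the robot touching nothing.
It also fails if it takes over 54 s, if anything falls off the work surface, if the arm or the gripper's body presses on something with over 40 N, if the wrist force passes 120 N, or if a joint passes its speed limit or range.

## Working session

There is one attempt and no reset: what is moved stays moved. The work goes in short steps, Python scripts to look and compute and a shell command to move; the robot and the scene stay as the last step left them, time stands still between calls to the robot, and variables do not carry over. Pictures are saved under pics/ and viewed, at most 10 in all, crops included, and the job is handed in when it is done.

```bash
mkdir -p pics
cat > h.py <<'E'
import numpy as np, cv2
from station import readout, imaging, order, ctrl
from scipy.spatial.transform import Rotation as R
def grab(n,fn=None):
    o=readout.get_obs(); f=imaging.grab_frame(n)
    if n=="wrist":
        T=np.eye(4);T[:3,:3]=R.from_euler('xyz',o['tool_rot']).as_matrix();T[:3,3]=o['eef_pos']
        f['W']=T@np.array(f['mount'])
    else: f['W']=np.array(f['world_from_camera'])
    if fn: cv2.imwrite('pics/'+fn,f['image'])
    np.savez('pics/'+(fn or 'x')+'.npz',W=f['W'],K=f['K'])
    return f
def px(fn,u,v,z):
    d=np.load('pics/'+fn+'.npz');W=d['W'];r=W[:3,:3]@np.linalg.inv(d['K'])@[u,v,1];c=W[:3,3]
    return (c+r*(z-c[2])/r[2]).round(1)
def proj(fn,p):
    d=np.load('pics/'+fn+'.npz');q=np.linalg.inv(d['W'])@np.append(p,1);q=d['K']@q[:3];return (q[:2]/q[2]).round(1)
E
python3 - <<'E'
from h import *
o=readout.get_obs();print(o)
for n in("side","top","wrist"):
    f=grab(n,n+"0.png");print(n,f['W'].round(2).tolist(),np.array(f['K']).tolist())
E
```

```text
{'clock': 0.0, 'joint_positions': array([ 1.11288282e+00,  3.59515726e-01,  1.51146231e+00, -2.33633832e-05,
        1.27250832e+00, -1.15102599e-01]), 'qvel': array([ 5.07846631e-04,  5.54611968e-05, -1.48739912e-04,  1.01680056e-03,
        2.14546672e-03,  1.95726539e-03]), 'tau': array([ 2.29454490e-03, -5.27640510e+01, -2.78618968e+01,  1.10991671e-04,
        1.32041666e-02,  1.45586472e-05]), 'eef_pos': array([201.4014383 , 564.48135676, 249.43581269]), 'tool_rot': array([-3.13970892e+00, -1.95318009e-04,  2.79878845e+00]), 'ft_force': array([-0.53771337, -0.45386158, -0.44298563]), 'wrist_torque': array([0.00601512, 0.0314876 , 0.01006917]), 'grip_force': 0.0, 'opening': 85.28863117039126}
side [[0.95, -0.18, 0.27, 240.73], [-0.32, -0.58, 0.75, -860.18], [0.02, -0.79, -0.61, 808.93], [0.0, 0.0, 0.0, 1.0]] [[518.9719867645258, 0.0, 324.39073060966854], [0.0, 518.9719867645258, 247.15537986828963], [0.0, 0.0, 1.0]]
top [[-0.02, -0.98, 0.22, 346.48], [-1.0, 0.02, 0.0, 44.79], [-0.01, -0.22, -0.98, 1178.1], [0.0, 0.0, 0.0, 1.0]] [[548.4868497452148, 0.0, 313.36954777510323], [0.0, 548.4868497452148, 240.78580214366062], [0.0, 0.0, 1.0]]
wrist [[0.34, 0.89, 0.3, 126.0], [0.94, -0.32, -0.11, 592.25], [-0.0, 0.31, -0.95, 373.17], [0.0, 0.0, 0.0, 1.0]] [[349.4228881494592, 0.0, 317.62912176722074], [0.0, 349.4228881494592, 240.54415592984884], [0.0, 0.0, 1.0]]
```

View pics/top0.png

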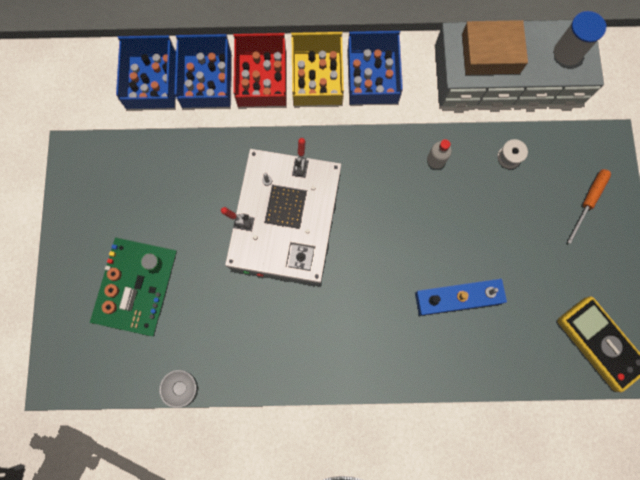

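View pics/side0.png

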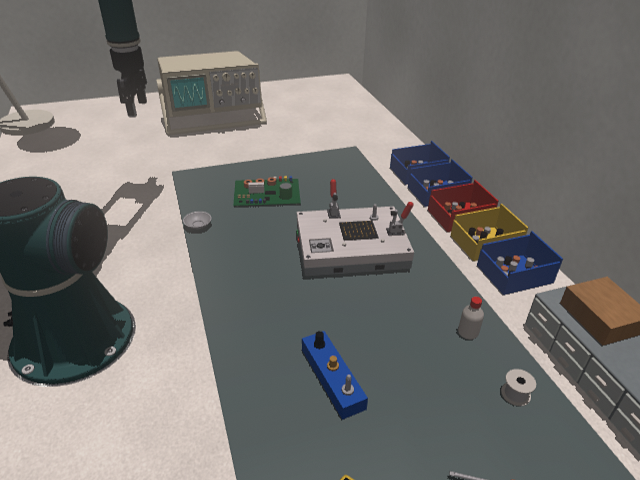

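The steel pin is at about (492,292) in the top view, at the right (−y) end of the rack. The black ring of the hole is at about (301,257). I'll enlarge both.

Run:
```python
from h import *
i=cv2.imread('pics/top0.png')
a=cv2.resize(i[270:330,410:510],None,fx=6,fy=6,interpolation=2)[:, :600]
b=cv2.resize(i[230:290,220:345],None,fx=5,fy=5,interpolation=2)[:300,:600]
a=cv2.resize(a,(500,300));cv2.imwrite('pics/c1.png',np.hstack([a,b[:,250:550]]))
f='top0.png'
for n,u,v,z in [("pinTop",492,289.5,76),("collar",491,293,40),("brass",463,296,50),("black",434.5,300,60),("hole",301,257,60),
 ("TL",250,150,60),("TR",341,164,60),("BL",228,268,60),("BR",320,282,60),("rack1",416,293,35),("rack2",504,281,35),("rack3",420,308,35)]:
    print(n,px(f,u,v,z))
```

```text
pinTop [ 481.3 -312.    76. ]
collar [ 478.5 -320.9   40. ]
brass [ 472.4 -259.6   50. ]
black [ 464.3 -198.3   60. ]
hole [559.2  72.2  60. ]
TL [797.5 179.1  60. ]
TR [761.1 -17.1  60. ]
BL [539.3 223.4  60. ]
BR [506.1  34.   60. ]
rack1 [ 482.4 -166.2   35. ]
rack2 [ 503.7 -351.9   35. ]
rack3 [ 451.  -172.6   35. ]
```

View pics/c1.png

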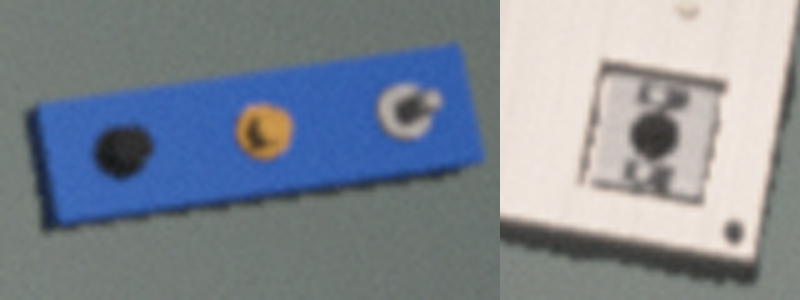

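```bash
python3 -c "
from h import *
print(px('top0.png',496,290,76),px('top0.png',491.2,292,40),px('top0.png',301.2,257,60))"
python3 -m crank '[0,0,0.93,-1,0,0,-1, 0,0,0.93,-1,0,0,-1, 0,0,0.93,-1,0,0,-1, 0,0,0.93,-1,0,0,-1, 0,0,0.93,-1,0,0,-1, 0,0,0.93,-1,0,0,-1, 0,0,0.93,-1,0,0,-1, 0,0,0.93,-1,0,0,-1, 0,0,0.93,-1,0,0,-1, 0,0,0.93,-1,0,0,-1, 0,0,0.93,-1,0,0,-1, 0,0,0.93,-1,0,0,-1]' 40
python3 -m crank '[0,0,0,-1,0.6,0,-1, 0,0,0,-1,0.6,0,-1, 0,0,0,-1,0.6,0,-1, 0,0,0,-1,0.6,0,-1, 0,0,0,-1,0.6,0,-1, 0,0,0,-1,0.6,0,-1, 0,0,0,-1,0.6,0,-1, 0,0,0,-1,0.6,0,-1, 0,0,0,-1,0.6,0,-1, 0,0,0,-1,0.6,0,-1, 0,0,0,-1,0.6,0,-1, 0,0,0,-1,0.6,0,-1]'
```

```text
[ 480.2 -319.9   76. ] [ 480.6 -321.5   40. ] [559.2  71.7  60. ]
clock: 1.65
eef_pos: [351.4, 392.5, 250.0]
tool_rot: [-3.141, 0.0, 1.68]
ft_force: [1.0, -0.4, 0.5]
opening: 85.5
grip_force: 0.0
clock: 3.15
eef_pos: [521.4, 170.2, 250.0]
tool_rot: [-3.141, 0.0, 1.683]
ft_force: [-0.2, -0.1, -0.2]
opening: 85.2
grip_force: 0.0
```

```bash
python3 -m crank '[0,0,0,-1,0.27,0.8,-1, 0,0,0,-1,0.27,0.8,-1, 0,0,0,-1,0.27,0.8,-1, 0,0,0,-1,0.27,0.8,-1, 0,0,0,-1,0.27,0.8,-1, 0,0,0,0,0,0,-1, 0,0,0,0,0,0,-1]'
python3 - <<'E'
from h import *
f=grab('wrist','w1.png');print(proj('w1.png',[559,71.5,60]),readout.get_obs()['eef_pos'])
E
```

```text
clock: 4.03
eef_pos: [559.3, 74.5, 170.3]
tool_rot: [-3.141, -0.0, 1.682]
ft_force: [-0.3, 0.4, -0.4]
opening: 85.6
grip_force: 0.0
[316.2 249.2] [559.40913631  74.7658429  170.58630862]
```

View pics/w1.png

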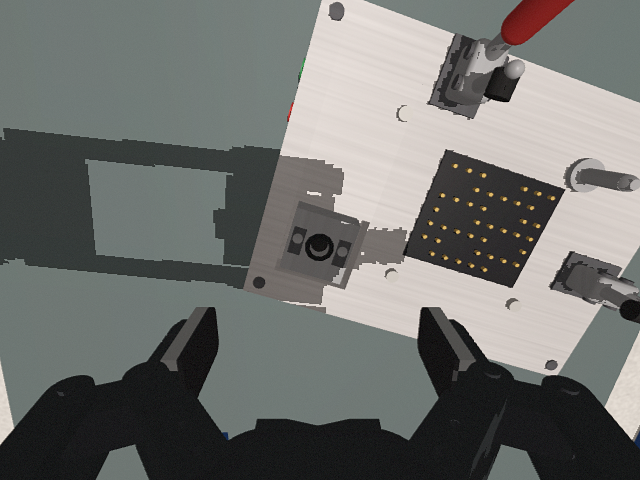

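The black ring is at about (319,247), and the deck around it is clear. I'll fit it, then move to the pin.

Run:
```python
from h import *
i=cv2.imread('pics/w1.png',0)[225:270,295:345]
m=(i<40).astype('uint8')
n,l,s,c=cv2.connectedComponentsWithStats(m)
for k in range(1,n):
    if s[k,4]>30:
        cs,_=cv2.findContours((l==k).astype('uint8'),0,2);e=cv2.fitEllipse(max(cs,key=len))
        u,v=e[0][0]+295,e[0][1]+225;print(s[k],e,u,v,px('w1.png',u,v,60))
```

```text
[ 10   9  29  27 500] ((23.78388214111328, 21.869218826293945), (26.33494758605957, 27.66010856628418), 83.44454193115234) 318.7838821411133 246.86921882629395 [560.7  73.5  60. ]
```

```bash
python3 -m crank '[0,0,0,-1,0,-1,-1, 0,0,0,-1,0,-1,-1, 0,0,0,-1,0,-1,-1, 0,0,0,-1,0,0,-1, 0,0,0,-1,0,0,-1, 0,0,0,-1,0,0,-1, 0,0,0,-1,0,0,-1, 0,0,0,-1,-0.5,0,-1, 0,0,0,-1,-0.5,0,-1, 0,0,0,-1,-0.5,0,-1, 0,0,0,-1,-0.5,0,-1, 0,0,0,-1,-0.5,0,-1]'
```

```text
clock: 5.58
eef_pos: [535.8, -170.9, 229.8]
tool_rot: [-3.141, -0.0, 1.683]
ft_force: [0.0, 0.3, 1.4]
opening: 85.4
grip_force: 0.0
```

```bash
python3 -m crank '[0,0,0,-1,-0.5,0.55,-1, 0,0,0,-1,-0.5,0.55,-1, 0,0,0,-1,-0.5,0.55,-1, 0,0,0,-1,-0.5,0.55,-1, 0,0,0,-1,-0.5,0.55,-1, 0,0,0,-1,-0.5,0.55,-1, 0,0,0,-0.9,-0.5,0.55,-1, 0,0,0,0,0,0,-1, 0,0,0,0,0,0,-1]'
python3 - <<'E'
from h import *
f=grab('wrist','w2.png');o=readout.get_obs();print(o['eef_pos'],o['tool_rot']);print(proj('w2.png',[480.3,-320.7,76]),proj('w2.png',[480.3,-320.7,40]))
E
```

```text
clock: 6.7
eef_pos: [482.2, -314.5, 153.3]
tool_rot: [-3.142, -0.0, 1.682]
ft_force: [-0.2, 1.1, -0.4]
opening: 85.2
grip_force: 0.0
[ 482.4167427  -314.26088197  153.52137473] [ 3.14135805e+00 -9.29003254e-05  1.68291326e+00]
[312.8 271.7] [313.5 251.8]
```

View pics/w2.png

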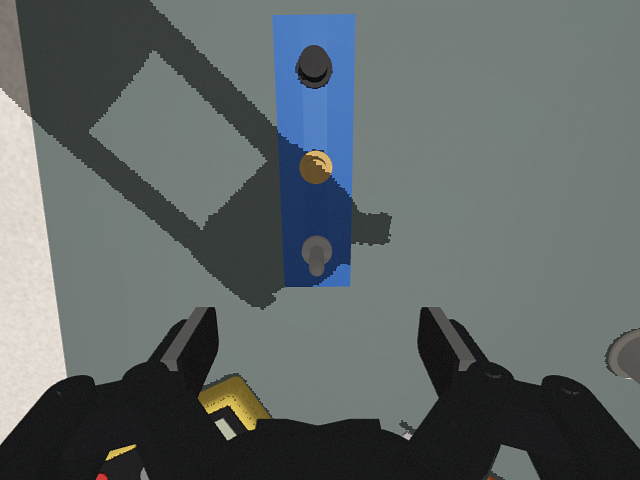

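The pin's top is at (317,271) and its collar centre at (316.5,251). The rack lines up with the tool.

Run:
```python
from h import *
o=readout.get_obs();p=np.array(o['eef_pos']);Rm=R.from_euler('xyz',o['tool_rot']).as_matrix()
for a in [(317,271,76),(316.5,251,40)]:
    q=px('w2.png',*a);print(q,(Rm.T@(q-p)).round(1))
```

```text
[ 482.8 -320.    76. ] [-5.8 -0.3 77.5]
[ 482.4 -319.9   40. ] [ -5.6  -0.7 113.5]
```

```bash
python3 -m crank '[0,0,0,-0.28,-0.03,0.9,-1, 0,0,0,0,0,0.9,-1, 0,0,0,0,0,0.9,-1, 0,0,0,0,0,0.9,-1, 0,0,0,0,0,0.95,-1, 0,0,0,0,0,0,0.4, 0,0,0,0,0,0,1, 0,0,0,0,0,0,1, 0,0,0,0,0,0,1, 0,0,0,0,0,0,1, 0,0,0,0,0,0,1]' 60
```

```text
clock: 8.12
eef_pos: [482.6, -320.5, 63.0]
tool_rot: [3.141, 0.001, 1.683]
ft_force: [-0.4, -0.1, 6.3]
opening: 8.0
grip_force: 58.6
```

```bash
python3 -m crank '[0,0,0,0,0,-0.5,1, 0,0,0,0,0,-1,1, 0,0,0,0,0,-1,1, 0,0,0,0,0,-1,1, 0,0,0,0,0,-0.6,1, 0,0,0,0.8,0.32,0,1, 0,0,0,1,0.32,0,1, 0,0,0,1,0.32,0,1, 0,0,0,1,0.32,0,1, 0,0,0,1,0.32,0,1, 0,0,0,1,0.32,0,1, 0,0,0,1,0.32,0,1]' 100
python3 -m crank '[0,0,0,1,0.32,0,1, 0,0,0,1,0.32,0,1, 0,0,0,1,0.32,0,1, 0,0,0,1,0.32,0,1, 0,0,0,1,0.32,0,1, 0,0,0,1,0.32,0,1, 0,0,0,1,0.32,0,1, 0,0,0,1,0.32,0,1, 0,0,0,0.8,0.32,0,1, 0,0,0,0.4,0.32,0,1, 0,0,0,0,0,0,1, 0,0,0,0,0,0,1]'
python3 - <<'E'
from h import *
f=grab('wrist','w3.png');o=readout.get_obs();print(o['eef_pos'],o['tool_rot'],proj('w3.png',o['eef_pos']-[0,0,48]),proj('w3.png',[560.7,73.5,60]))
E
```

```text
clock: 9.62
eef_pos: [511.9, -178.6, 144.3]
tool_rot: [3.142, 0.0, 1.683]
ft_force: [-0.1, -0.5, -1.2]
opening: 6.7
grip_force: 97.7
clock: 11.12
eef_pos: [554.6, 9.5, 144.2]
tool_rot: [-3.141, 0.0, 1.683]
ft_force: [-0.6, 0.2, -1.3]
opening: 7.1
grip_force: 97.7
[554.46614596   9.42095346 144.23892125] [-3.14126055e+00  3.08593649e-04  1.68226763e+00] [316.7 283.2] [339.6 157.6]
```

View pics/w3.png

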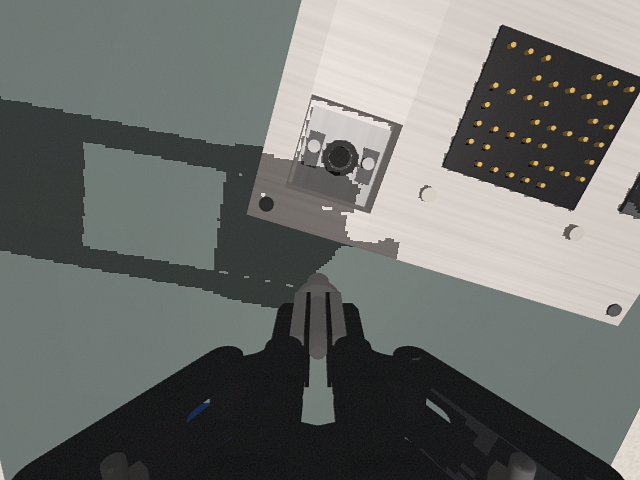

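```bash
python3 -m crank '[0,0,0,1,0.22,0.3,1, 0,0,0,1,0.22,0.3,1, 0,0,0,0.8,0.22,0.3,1, 0,0,0,0.36,0,0.3,1, 0,0,0,0,0,0.25,1, 0,0,0,0,0,0,1, 0,0,0,0,0,0,1]'
python3 - <<'E'
from h import *
f=grab('wrist','w4.png');o=readout.get_obs();p=o['eef_pos'];print(p,o['tool_rot'],o['ft_force']);print(proj('w4.png',p-[0,0,48]),proj('w4.png',[560.7,73.5,60]))
i=f['image'][180:330,240:390];cv2.imwrite('pics/c4.png',cv2.resize(i,None,fx=4,fy=4,interpolation=2))
E
```

```text
clock: 12.05
eef_pos: [560.8, 73.8, 115.4]
tool_rot: [3.142, 0.0, 1.682]
ft_force: [-0.8, 0.3, -0.6]
opening: 6.6
grip_force: 97.7
[560.81099005  73.77256918 115.47379553] [3.14135803e+00 2.14023013e-04 1.68218468e+00] [0.22223307 0.10483238 0.46783613]
[316.9 283.1] [316.7 277.7]
```

View pics/c4.png

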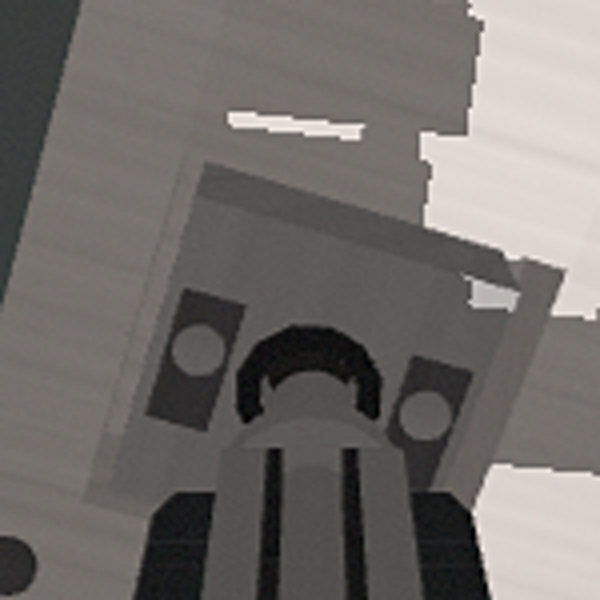

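The ring centre is at full-image (317.4,278.2) and the foot centre at (317.7,283). That puts the pin over the hole to within about 0.6 mm, so I'll correct that and feel down.

```bash
python3 -m crank '[0,0,0,-0.03,-0.01,0.15,1, 0,0,0,0,0,0.15,1, 0,0,0,0,0,0.1,1, 0,0,0,0,0,0.1,1, 0,0,0,0,0,0,1]'
```

```text
clock: 12.72
eef_pos: [560.4, 73.7, 105.1]
tool_rot: [-3.141, 0.0, 1.683]
ft_force: [-0.4, 0.1, -0.0]
opening: 6.8
grip_force: 97.7
```

```bash
python3 -m crank '[0,0,0,0,0,0.1,1, 0,0,0,0,0,0.1,1, 0,0,0,0,0,0.1,1, 0,0,0,0,0,0.1,1, 0,0,0,0,0,0,1]'
```

```text
clock: 13.35
eef_pos: [560.6, 73.6, 97.7]
tool_rot: [3.141, 0.0, 1.683]
ft_force: [-1.6, -0.6, 5.0]
opening: 7.1
grip_force: 98.1
```

```bash
python3 -m crank '[0,0,0,0,0,0.1,1, 0,0,0,0,0,0.1,1, 0,0,0,0,0,0.1,1, 0,0,0,0,0,0.1,1, 0,0,0,0,0,0,1]'; python3 -m crank '[0,0,0,0,0,0.05,1, 0,0,0,0,0,0.05,1, 0,0,0,0,0,0,1]'
```

```text
clock: 13.98
eef_pos: [560.6, 73.6, 89.7]
tool_rot: [3.141, 0.0, 1.683]
ft_force: [-1.5, -0.6, 4.5]
opening: 6.7
grip_force: 98.2
clock: 14.35
eef_pos: [560.6, 73.7, 88.1]
tool_rot: [3.141, 0.0, 1.683]
ft_force: [-2.7, -0.4, 9.2]
opening: 6.5
grip_force: 98.7
```

```bash
python3 -m crank '[0,0,0,0,0,0.04,1, 0,0,0,0,0,0.04,1, 0,0,0,0,0,0,1]'; python3 -m crank '[0,0,0,0,0,0.04,1, 0,0,0,0,0,0,1]'
```

```text
clock: 14.72
eef_pos: [560.7, 73.6, 88.1]
tool_rot: [3.141, 0.0, 1.683]
ft_force: [-6.6, -0.7, 22.9]
opening: 7.0
grip_force: 100.3
clock: 14.98
eef_pos: [560.7, 73.7, 88.0]
tool_rot: [3.14, 0.0, 1.683]
ft_force: [-8.8, -0.9, 29.8]
opening: 6.6
grip_force: 101.2
```

```bash
python3 -m crank '[0,0,0,0,0,-0.07,1, 0,0,0,0,0,0,0.3, 0,0,0,0,0,0,0.3, 0,0,0,0,0,0,0.3, 0,0,0,0,0,0,0.3]'; python3 -m crank '[0,0,0,0,0,-0.4,0.3, 0,0,0,0,0,-0.8,0.3, 0,0,0,0,0,-1,0.3, 0,0,0,0,0,-1,0.3, 0,0,0,-0.5,0,-1,0.3, 0,0,0,-0.5,0,-1,0.3, 0,0,0,0,0,0,0.3, 0,0,0,0,0,0,0.3]'
python3 - <<'E'
from h import *
f=grab('wrist','w5.png');o=readout.get_obs();print(o['eef_pos'])
for q in ([560.6,73.6,101],[560.6,73.6,65]): print(proj('w5.png',q))
E
```

```text
clock: 15.6
eef_pos: [560.4, 73.6, 85.9]
tool_rot: [-3.141, 0.0, 1.683]
ft_force: [0.1, -1.4, 0.3]
opening: 29.6
grip_force: 0.0
clock: 16.6
eef_pos: [562.4, 54.0, 190.3]
tool_rot: [-3.142, -0.0, 1.683]
ft_force: [-1.1, -0.1, -0.8]
opening: 30.1
grip_force: 0.0
[562.11903357  54.07954786 189.82409815]
[317.5 226.7]
[317.5 213.1]
```

View pics/w5.png

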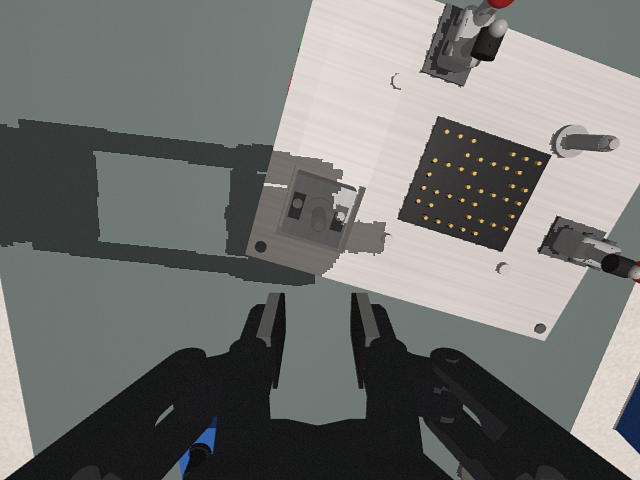

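The pin stands upright in the block, with its collar at about (319,212) and top at (318,226), matching the projection of a fully home pin. The gripper is clear.

```bash
python3 -c "
from station import order
print(order.sign_off())"
```

```text
the job is handed in; nothing more can be done
None
```

The steel pin is fully home in the adjustable block's hole: I pressed it to a firm stop at the expected height, released it, moved the gripper clear and handed the job in at about 17 s.

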